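# Park the portable drive under the desk organiser

## Robot

A 6-joint arm with a two-finger parallel gripper is mounted at the origin on the work surface. World frame = base frame: x ahead of the robot, y to its left, z up, the work surface at z = 0. Lengths are in mm, angles in rad, forces in N, time in s.
With the tool pointing down it reaches from about 350 to 775 mm from the base axis. Payload 7.3 kg.
Tool frame: the origin (TCP) lies at the very end of the fingers, on their centre line; the grasp point (between the pads) lies 19 mm behind it; z points along the fingers, y is the line along which they close (so a half turn about z gives the same grasp; the last joint's range is limited). The gripper opens to 92 mm and grips with 3 to 60 N. Pads are 19 mm wide; open, the fingers measure 130 mm over their backs; the gripper's body (75 mm by 190 mm) begins 47 mm behind the grasp point.
Start: joints at [1.07, 0.342, 1.524, -0, 1.275, -0.146], TCP at [182.373, 492.326, 226.741] pointing down, gripper open.
Joint ranges: [-2.53, 2.53], [-0.77, 2.02], [0.04, 2.7], [-1, 4.14], [0.28, 2.66], [-3.11, 3.11]. Speed limits (rad/s): [2.57, 2.57, 3.14, 3.14, 3.14, 3.14].

## Interface

Orientations are given as [roll, pitch, yaw] about the fixed x, y, z axes, in that order (R = Rz(yaw) Ry(pitch) Rx(roll)).
In Python, from plant import get_obs, capture, close_job gives the robot as it stands. The module is installed in compiled form; this text tells all that it offers.
- The arm moves only by the shell command python3 -m handwheel 'ROWS'. ROWS is JSON, a list of rows, each a list of 3 entries, a list of its own where there are three numbers: the turn, a rotation vector about the tool's x, y, z in degrees, then the shift along the tool's x, y, z in m, then the opening, from 0 (shut) to 1 (fully open). A call has 1 to 12 rows; each row is the pose to reach, as a shift and turn from the pose commanded when the call began, along the tool's axes at that moment; what a row does not reach only later rows make up. A row lasts 1/10 s, in which the tool goes at most 50 mm and 8.59 degrees, less where a joint would pass 70% of its speed; a pose out of reach is approached as far as the arm can. A call with a gripper value outside its range is refused whole. The fingers move at their own pace and stop on an object; the grip force is fixed at half the most. Time passes only in rows, so rows that repeat a pose let the fingers close. It gives the time, the measured TCP pose, the force, the opening and the grip force at its end, in the units of the state.
- get_obs(): the state, without advancing time (a new reading comes with each control period).
- capture(name): name is "side" or "top" or "wrist"; returns a dict with "image" (384x512x3 uint8, red, green, blue), "depth" (384x512 float32, mm along the optical axis (not along the pixel's ray), 0 where there is no reading), "fx", "fy", "cx", "cy" (pixels), "camera_from_world" (4x4, takes a point from world to camera coordinates). Camera axes: x right, y down, z forward; pixel columns grow to the right and rows downward; lengths in mm; the calibration is good to about 2 mm. A picture is of the moment at which its call begins.
- close_job(): hands the job in; it is judged then, once.
The state is a dict: "time": time; "joint_positions": joint angles; "dq": joint speeds; "tau": joint torques, N m; "tool_pos": TCP position; "tcp_rot": TCP orientation; "contact_force": force on the tool from outside, world axes, zero at the start; "moment": the same for the moment, N m; "grip_width": finger opening in mm; "finger_force": force on a finger pad.
Only numpy, scipy, OpenCV 4.12 (cv2) and the standard library are available. Lean on these libraries where they do the work, as an engineer would, in place of code of your own. Each camera call takes 0.05 s, during which the arm holds its last target. There are 200 camera calls.

## Task

Put the portable drive away: push it along the desk with your fingertips into the empty low bay of the wooden organiser, until its near edge is flush with the organiser's front edge and it sits square in the bay, then take your hand away. Keep the drive flat on the desk all the way, without lifting or tipping it, and leave everything else where it is.

Things in the scene. Friction and masses are not known exactly. Their poses are not given: they have to be found in the camera images.
- drive: portable drive, a flat aluminium slab with thin dark lines on top, 90 mm (its x) by 120 mm (its y) by 22 mm tall, 0.2 to 0.4 kg, edges rounded 3 mm, loose on the desk before the bay. Origin at the centre of its underside; x points into the bay within about 0.4 rad, z up; the edge at -x, with two dark ports, is the near edge, which ends flush
- drive_center (a point): centre of the drive, 11 mm above its underside
- organiser: low wooden desk organiser, fixed, 180 mm deep (x), 360 mm wide (y), top board from 28 to 42 mm above the desk. Origin on the desk at the middle of the empty bay's front edge; x runs level into the bay, y to the left as one looks in, z up. To the right of the bay (y -90 to -255 mm) is a shut pen drawer (does not open) with a brass knob 9 mm proud. The front 80 mm of the top is bare
- bay (a point): centre of the empty bay's mouth, 14 mm above the organiser's origin. The bay is 150 mm wide (y -75 to 75 mm), 168 mm deep, 28 mm high, open only in front, between cheeks 15 mm thick whose fronts are in line with the top board's front edge (x = 0). With the drive in place its centre lies 45 mm into the bay, y = 0
- speaker_center (a point): black cylindrical loudspeaker, 73 mm across, 100 mm tall, standing on the back of the organiser's top; to be left alone; this point is its centre, half-way up
- clock_center (a point): wooden block clock, 40 x 90 x 70 mm tall, standing on the back of the organiser's top above the pen drawer; to be left alone; this point is its centre, half-way up
- mug_center (a point): small white coffee mug, 76 mm across, 68 mm tall, on the desk; to be left alone; this point is its centre, half-way up
- mouse_center (a point): white computer mouse, 108 x 58 x 32 mm tall, on the desk; to be left alone; this point is its centre, half-way up
- stapler_center (a point): steel stapler, 135 x 36 x 50 mm tall, on the desk; to be left alone; this point is its centre, half-way up
- case_center (a point): brown spectacle case, 160 x 62 x 34 mm tall, lying on the desk; to be left alone; this point is its centre, half-way up
- figure_center (a point): small brass dinosaur on a wooden foot, about 65 x 30 x 56 mm tall, on the desk beside the organiser; to be left alone; this point is its centre, half-way up
There are look-alikes about, which are no part of the job. There is more than one size of the drive; the one meant has the size given above.

How it is judged:
By the outcome, as a careful person would: the job done as asked, in the order asked, and still so for the second after the job is handed in, with the robot touching nothing.
It also fails if it takes over 42 s, if anything falls off the work surface, if the arm or the gripper's body presses on something with over 40 N, if the wrist force passes 120 N, or if a joint passes its speed limit or range.

## Working session

There is one attempt and no reset: what is moved stays moved. The work goes in short steps, Python scripts to look and compute and a shell command to move; the robot and the scene stay as the last step left them, time stands still between calls to the robot, and variables do not carry over. Pictures are saved under pics/ and viewed, at most 10 in all, crops included, and the job is handed in when it is done.

```bash
mkdir -p pics; cat > h.py <<'E'
import numpy as np, cv2, pickle
from plant import get_obs, capture
def snap(n,f):
    c=capture(n); pickle.dump(c,open(f'{f}.pkl','wb')); cv2.imwrite(f'pics/{f}.png',c['image'][:,:,::-1]); return c
def load(f): return pickle.load(open(f'{f}.pkl','rb'))
def w(c,u,v,z=None):
    T=np.linalg.inv(c['camera_from_world']); r=np.array([(u-c['cx'])/c['fx'],(v-c['cy'])/c['fy'],1])
    if z is None: d=c['depth'][int(round(v)),int(round(u))]
    else: d=(z-T[2,3])/(T[:3,:3]@r)[2]
    return T[:3,:3]@(r*d)+T[:3,3]
E
python3 - <<'E'
from h import *
a=snap('top','top0')
o=get_obs(); print(o['time'],o['tool_pos'],o['tcp_rot'],o['contact_force'],o['grip_width'])
b=snap('side','side0')
cv2.imwrite('pics/a.png',cv2.resize(np.vstack([a['image'],b['image']])[:,:,::-1],(400,600)))
E
```

```text
0.05 [182.16164254 491.96078364 226.04647858] [-3.14009280e+00 -2.39904853e-04  2.78680269e+00] [0.16085015 0.09853871 0.20506736] 92.14397302235801
```

View pics/top0.png

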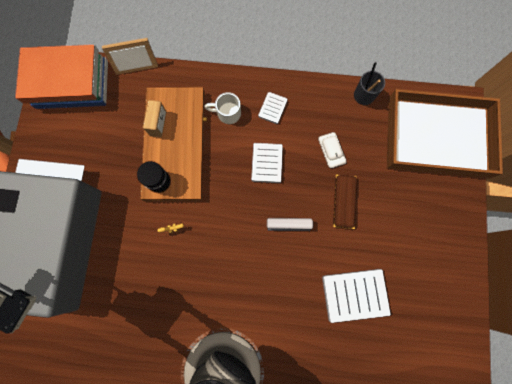

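View pics/side0.png

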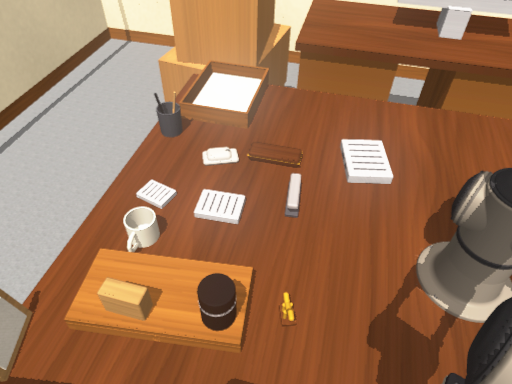

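The top view shows three slab look-alikes: (267,163) mid-sized, (273,107) small and (356,296) large. The organiser's front edge is near column 203 and faces right. I'll measure and crop.

```bash
python3 - <<'E'
from h import *
c=load('top0')
im=c['image'][70:230,130:330,::-1]; cv2.imwrite('pics/crop.png',cv2.resize(im,(800,600) if 0 else (750,600),interpolation=cv2.INTER_CUBIC))
for n,u,v in [('mid',267,150),('small',279,99),('big',345,300),('mug',228,100),('table',240,200),('boardF',198,150)]: print(n,w(c,u,v).round())
g=cv2.cvtColor(c['image'],cv2.COLOR_RGB2HSV)
m=((g[...,1]<60)&(g[...,2]>120)).astype(np.uint8)
m=cv2.morphologyEx(m,cv2.MORPH_CLOSE,np.ones((5,5)))
n,l,s,ce=cv2.connectedComponentsWithStats(m)
for i in range(1,n):
    x,y,ww,h,a=s[i]
    if 230<ce[i][0]<400 and 90<ce[i][1]<330 and a>150:
        k=np.argwhere(l==i)[:,::-1]
        P=np.array([w(c,u,v,22)[:2] for u,v in k],np.float32)
        print(ce[i],cv2.minAreaRect(P))
print(np.linalg.inv(c['camera_from_world'])[:3,3])
E
```

```text
mid [654. -63.  20.]
small [828. -85.  19.]
big [ 230. -325.   32.]
mug [806.  77.  25.]
table [491.   4.  -1.]
boardF [626. 147.  40.]
[272.38245614 106.96140351] ((797.7175903320312, -66.8045654296875), (68.3600082397461, 91.03338623046875), 74.04598999023438)
[331.79740681 149.68395462] ((674.5421752929688, -262.93182373046875), (107.24883270263672, 59.796016693115234), 24.317363739013672)
[266.65569395 162.02758007] ((615.0724487304688, -65.86197662353516), (121.43292999267578, 91.44412994384766), 2.721820116043091)
[289.53177966 222.95550847] ((433.39508056640625, -151.74862670898438), (29.877033233642578, 134.4097442626953), 5.855992317199707)
[355.80404248 295.45152449] ((246.58221435546875, -357.2255859375), (131.07371520996094, 176.32415771484375), 12.507981300354004)
[ 299.88967371  -64.77731064 1102.84674353]
```

View pics/crop.png

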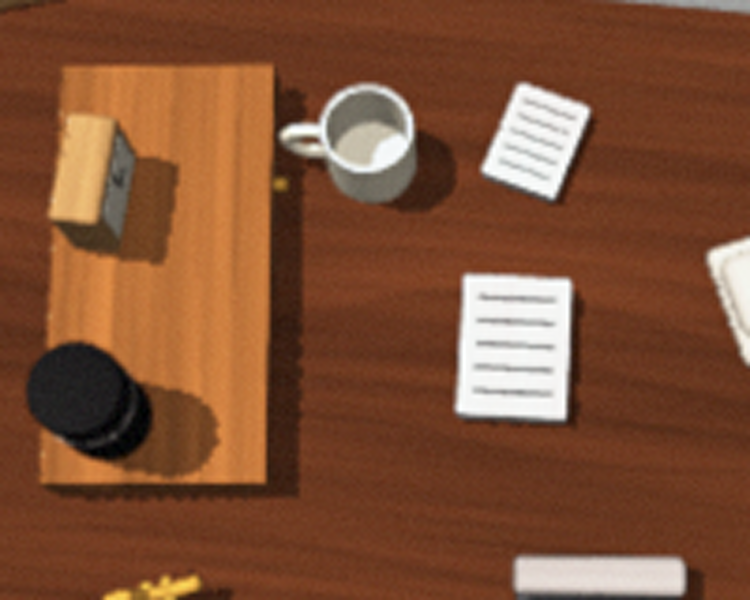

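```bash
cat > meas.py <<'E'
from h import *
def cloud(c):
    v,u=np.mgrid[:384,:512]; d=c['depth']; k=d>0
    P=np.stack([(u-c['cx'])/c['fx']*d,(v-c['cy'])/c['fy']*d,d],-1)
    T=np.linalg.inv(c['camera_from_world']); return P@T[:3,:3].T+T[:3,3],k
def edge(c,pts,z):  # line fit pts(px)->world
    P=np.array([w(c,u,v,z)[:2] for u,v in pts],np.float32); return cv2.fitLine(P,cv2.DIST_HUBER,0,.01,.01).ravel()
E
python3 - <<'E'
from meas import *
c=load('top0'); P,k=cloud(c)
g=cv2.cvtColor(c['image'],cv2.COLOR_RGB2HSV)
m=((g[...,1]<60)&(g[...,2]>120)).astype(np.uint8); m=cv2.morphologyEx(m,cv2.MORPH_CLOSE,np.ones((5,5)))
l=cv2.connectedComponents(m)[1]; q=np.argwhere(l==l[162,267])[:,::-1]
r=cv2.minAreaRect(np.array([w(c,u,v,22)[:2] for u,v in q],np.float32)); print('drive',r[0],cv2.boxPoints(r).round())
# organiser front edge: sub-pixel using hue/brightness gradient per row
G=c['image'][...,1].astype(float)
pts=[]
for v in list(range(92,115))+list(range(123,196)):
    row=np.diff(G[v,190:212]); i=np.argmin(row); pts.append((190+i+.5,v))
e=edge(c,pts,42); print('front',e, 'slope dx/dy in x', e[1]/e[0])
for X in (440,525,600,700,800): print(X, e[3]+(X-e[2])*e[1]/e[0])
for u in (160+0,170,185,195):
    col=np.diff(G[190:210,u]); print('low',u,w(c,u,190+np.argmin(col)+.5,42).round(1))
    col=np.diff(G[80:95,u]); print('high',w(c,u,80+np.argmax(col)+.5,42).round(1))
for n,z0,z1,b in [('board',36,48,(400,900,90,320)),('drivetop',15,28,(520,690,-140,10)),('mug',15,80,(700,860,0,120)),('mouse',15,40,(600,740,-330,-200)),('stapler',15,60,(400,470,-240,-60))]:
    s=k&(P[...,2]>z0)&(P[...,2]<z1)&(P[...,0]>b[0])&(P[...,0]<b[1])&(P[...,1]>b[2])&(P[...,1]<b[3])
    r=cv2.minAreaRect(P[s][:,:2].astype(np.float32)); print(n,s.sum(),np.median(P[s][:,2]).round(1),r,cv2.boxPoints(r).round().tolist())
E
```

```text
drive (615.0724487304688, -65.86197662353516) [[ 552.  -23.]
 [ 557. -114.]
 [ 678. -109.]
 [ 674.  -17.]]
front [9.93956923e-01 1.09770715e-01 6.41379150e+02 1.38043884e+02] slope dx/dy in x 0.1104381
440 115.803955
525 125.19119
600 133.47404
700 144.51785
800 155.56168
low 160 [464.3 238.5  42. ]
high [818.2 294.   42. ]
low 170 [467.4 208.9  42. ]
high [821.4 262.4  42. ]
low 185 [471.9 164.6  42. ]
high [826.2 215.   42. ]
low 195 [474.9 135.   42. ]
high [832.8 183.9  42. ]
board 5124 42.0 ((645.72216796875, 205.02320861816406), (228.9139862060547, 378.0501403808594), 89.87775421142578) [[456.0, 91.0], [835.0, 90.0], [835.0, 319.0], [457.0, 320.0]]
drivetop 1090 21.9 ((614.4251708984375, -67.27919006347656), (119.77593231201172, 90.03424835205078), 2.7428359985351562) [[552.0, -25.0], [557.0, -115.0], [676.0, -109.0], [672.0, -19.0]]
mug 429 49.3 ((770.9979248046875, 70.1940689086914), (74.63613891601562, 74.99192810058594), 47.92109680175781) [[718.0, 68.0], [774.0, 17.0], [824.0, 73.0], [768.0, 123.0]]
mouse 507 28.2 ((676.6110229492188, -266.2938232421875), (103.96647644042969, 55.03355407714844), 24.2817325592041) [[618.0, -263.0], [641.0, -313.0], [735.0, -270.0], [713.0, -220.0]]
stapler 475 45.9 ((428.7876281738281, -150.42431640625), (31.232891082763672, 132.51638793945312), 4.368147373199463) [[408.0, -86.0], [418.0, -218.0], [449.0, -215.0], [439.0, -83.0]]
```

The mid-size slab at (267,163) measures 120×90×22, so it's the drive; the other two measure 91×68 and 176×131. The organiser's yaw is about 6.2°, with its origin near (565,129.5). In the bay frame the drive is 200 mm out and 28 mm to the right, and needs about 3.5° of turn. Next I move to a hover behind its near edge.

```bash
python3 -m handwheel '[[[0,0,67],[-0.6325,-0.4514,0.1],0.76],[[0,0,67],[-0.6325,-0.4514,0.1],0.76],[[0,0,67],[-0.6325,-0.4514,0.1],0.76],[[0,0,67],[-0.6325,-0.4514,0.1],0.76],[[0,0,67],[-0.6325,-0.4514,0.1],0.76],[[0,0,67],[-0.6325,-0.4514,0.1],0.76],[[0,0,67],[-0.6325,-0.4514,0.1],0.76],[[0,0,67],[-0.6325,-0.4514,0.1],0.76],[[0,0,67],[-0.6325,-0.4514,0.1],0.76],[[0,0,67],[-0.6325,-0.4514,0.1],0.76],[[0,0,67],[-0.6325,-0.4514,0.1],0.76],[[0,0,67],[-0.6325,-0.4514,0.1],0.76]]'
```

```text
time: 1.3
tool_pos: [517.1, -2.1, 149.6]
tcp_rot: [-3.141, -0.0, 1.617]
contact_force: [1.5, 0.9, -0.2]
grip_width: 69.3
finger_force: 0.0
```

```bash
python3 -m handwheel '[[[0,0,0],[-0.153,0.094,0.024],0.76],[[0,0,0],[-0.153,0.094,0.024],0.76],[[0,0,0],[-0.153,0.094,0.024],0.76],[[0,0,0],[-0.153,0.094,0.024],0.76],[[0,0,0],[-0.153,0.094,0.024],0.76],[[0,0,0],[-0.153,0.094,0.024],0.76]]'; python3 - <<'E'
from h import *
c=snap('wrist','w1'); print(get_obs()['tool_pos'])
E
```

```text
time: 1.9
tool_pos: [616.9, -148.6, 125.1]
tcp_rot: [-3.14, -0.001, 1.616]
contact_force: [-1.8, 0.7, 0.2]
grip_width: 69.5
finger_force: 0.0
[ 616.76106022 -147.7652324   125.54173783]
```

View pics/w1.png

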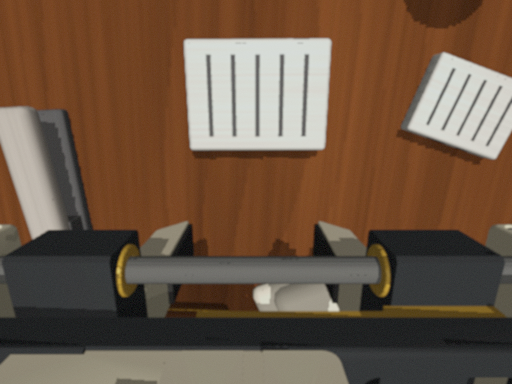

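The wrist view shows the drive squarely ahead, with its near edge at row 150 (cols 190–326). The fingertips are near row 225 (cols 190 and 316), and the mug is at the top. I'll check the drive's position with this camera.

```bash
python3 - <<'E'
from meas import *
c=load('w1'); P,k=cloud(c)
s=k&(P[...,2]>17)&(P[...,2]<27)&(P[...,0]>520)&(P[...,0]<700)&(P[...,1]>-135)&(P[...,1]<20)
r=cv2.minAreaRect(P[s][:,:2].astype(np.float32)); print(r,np.median(P[s][:,2]))
print([w(c,u,v,20).round(1) for u,v in((190,150),(326,150),(186,40),(330,40))])
E
```

```text
((616.1296997070312, -66.07147216796875), (120.40796661376953, 90.26934051513672), 2.788344621658325) 21.238725514235767
[array([ 559.2, -113.6,   20. ]), array([ 679.6, -108.1,   20. ]), array([557.1, -25. ,  20. ]), array([672.9, -19.8,  20. ])]
```

```bash
python3 -m handwheel '[[[0,0,0],[0,0.0025,0.04],0.76],[[0,0,0],[0,0.0025,0.075],0.76],[[0,0,0],[0,0.0025,0.1],0.76],[[0,0,0],[0,0.0025,0.112],0.76],[[0,0,0],[0,0.0025,0.118],0.76],[[0,0,0],[0,0.0025,0.118],0.76],[[0,0,0],[0,0.0025,0.118],0.76]]'
```

```text
time: 2.65
tool_pos: [620.9, -148.5, 9.7]
tcp_rot: [3.139, 0.001, 1.618]
contact_force: [-0.1, 0.5, 0.2]
grip_width: 69.7
finger_force: 0.0
```

```bash
python3 -m handwheel '[[[0,0,0],[0.008,0,0.001],0.76],[[0,0,0],[0.016,0,0.002],0.76],[[0,0,0],[0.020,0,0.003],0.76],[[0,0,0],[0.024,0,0.003],0.76],[[0,0,0],[0.028,0,0.003],0.76],[[0,0,0],[0.032,0,0.003],0.76],[[0,0,0],[0.036,0,0.003],0.76],[[0,0,0],[0.040,0,0.003],0.76],[[0,0,0],[0.044,0,0.003],0.76],[[0,0,0],[0.048,0,0.003],0.76],[[0,0,0],[0.048,0,0.003],0.76]]'; python3 - <<'E'
from meas import *
o=get_obs();print(o['tool_pos'],o['tcp_rot'],o['contact_force'],o['moment'])
c=snap('wrist','w2'); P,k=cloud(c)
s=k&(P[...,2]>17)&(P[...,2]<27)&(P[...,0]>500)&(P[...,0]<710)&(P[...,1]>-115)&(P[...,1]<60)
r=cv2.minAreaRect(P[s][:,:2].astype(np.float32)); print(r,s.sum())
E
```

```text
time: 3.75
tool_pos: [617.8, -99.7, 5.1]
tcp_rot: [-3.142, -0.0, 1.618]
contact_force: [0.1, 0.2, -0.2]
grip_width: 70.0
finger_force: 0.0
[617.75163297 -99.74111847   5.11950805] [-3.14152086e+00 -4.87160613e-04  1.61783749e+00] [ 0.07007733  0.17559563 -0.24508319] [-0.0214858   0.06905536 -0.02493443]
((615.7079467773438, -50.76823425292969), (119.9067611694336, 105.14429473876953), 2.7482969760894775) 47366
```

View pics/w2.png

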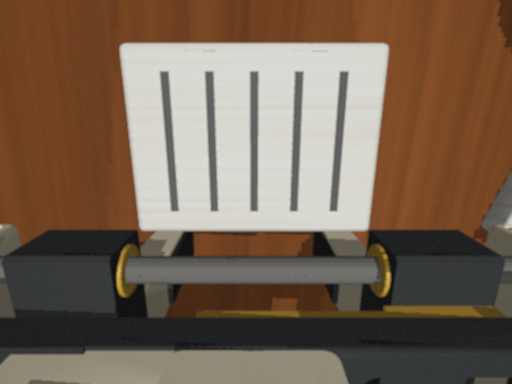

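The wrist view shows the drive pushed about 23 mm, still square on both fingers with its near edge at row 232. Next I plan a gently curved push that brings it sideways and turns it before the mouth.

```bash
cat > plan.py <<'E'
import numpy as np
O=np.array([565,129.5]);A=np.deg2rad(6.2); b=np.array([-np.sin(A),np.cos(A)]); l=np.array([-np.cos(A),-np.sin(A)])
def tob(p): r=np.array(p)-O; return r@b,r@l
def tool(X,Y,th,d=56): # th deg rel bay; world tool pos, yaw
    a=A+np.deg2rad(th); n=np.array([-np.sin(a),np.cos(a)]); return O+X*b+Y*l-d*n, a
def rows(tool0,yaw0,wps,d=56):
    ex=np.array([np.cos(yaw0),np.sin(yaw0)]); ey=np.array([np.sin(yaw0),-np.cos(yaw0)])
    for X,Y,t in wps:
        p,a=tool(X,Y,t,d); q=p-tool0; print('%.1f: turn %.1f  %.4f %.4f'%(X,-np.rad2deg(a+np.pi/2-yaw0),q@ex/1e3,q@ey/1e3))
E
python3 - <<'E'
from plan import *
print(tob((615.3,-43.3)))
X,Y,t=-177.2,-31.2,-3.45; W=[]
for i in range(22):
    tn=t+11.5/11 if i<11 else t-8/11
    Y+=5.8*np.tan(np.deg2rad((t+tn)/2+8)); X+=5.8; t=tn; W.append((X,Y,t))
print(W[10],W[-1])
p0,a0=tool(-177.2,-31.2,-3.45); print(p0)
rows(p0,a0+np.pi/2,W[:11]); p1,a1=tool(*W[10]); rows(p1,a1+np.pi/2,W[11:])
E
```

```text
(np.float64(-177.22165416642906), np.float64(-31.34350482180667))
(-113.3999999999999, np.float64(-19.565531618239877), 8.049999999999999) (-49.59999999999994, np.float64(-5.92323038180035), 0.049999999999996936)
[617.8417711  -99.22948056]
-171.4: turn -1.0  0.0058 0.0002
-165.6: turn -2.1  0.0115 0.0002
-159.8: turn -3.1  0.0173 0.0002
-154.0: turn -4.2  0.0231 -0.0000
-148.2: turn -5.2  0.0290 -0.0003
-142.4: turn -6.3  0.0348 -0.0007
-136.6: turn -7.3  0.0406 -0.0012
-130.8: turn -8.4  0.0465 -0.0018
-125.0: turn -9.4  0.0523 -0.0025
-119.2: turn -10.5  0.0582 -0.0033
-113.4: turn -11.5  0.0641 -0.0043
-107.6: turn 0.7  0.0060 -0.0015
-101.8: turn 1.5  0.0119 -0.0029
-96.0: turn 2.2  0.0179 -0.0043
-90.2: turn 2.9  0.0239 -0.0056
-84.4: turn 3.6  0.0299 -0.0068
-78.6: turn 4.4  0.0358 -0.0079
-72.8: turn 5.1  0.0418 -0.0089
-67.0: turn 5.8  0.0477 -0.0099
-61.2: turn 6.5  0.0537 -0.0108
-55.4: turn 7.3  0.0597 -0.0116
-49.6: turn 8.0  0.0656 -0.0124
```

```bash
python3 -m handwheel '[[[0,0,-1],[0.0058,0,0],0.76],[[0,0,-2.1],[0.0115,0,0],0.76],[[0,0,-3.1],[0.0173,0,0],0.76],[[0,0,-4.2],[0.0231,0,0],0.76],[[0,0,-5.2],[0.029,-0.0003,0],0.76],[[0,0,-6.3],[0.0348,-0.0007,0],0.76],[[0,0,-7.3],[0.0406,-0.0012,0],0.76],[[0,0,-8.4],[0.0465,-0.0018,0],0.76],[[0,0,-9.4],[0.0523,-0.0025,0],0.76],[[0,0,-10.5],[0.0582,-0.0033,0],0.76],[[0,0,-11.5],[0.064,-0.0043,0],0.76],[[0,0,-11.5],[0.064,-0.0043,0],0.76]]'; cat > chk.py <<'E'
from meas import *; from plan import *
import sys
o=get_obs();print(o['time'],o['tool_pos'].round(1),o['tcp_rot'].round(3),o['contact_force'].round(1))
c=snap('top',sys.argv[1])
g=cv2.cvtColor(c['image'],cv2.COLOR_RGB2HSV); P,k=cloud(c)
p=o['tool_pos'][:2]; d=np.hypot(P[...,0]-p[0],P[...,1]-p[1])
c=snap('wrist',sys.argv[1]+'w'); P,k=cloud(c); yw=o['tcp_rot'][2]
g=cv2.cvtColor(c['image'],cv2.COLOR_RGB2HSV)
q=P[...,:2]-p; f=q@[np.cos(yw),np.sin(yw)]; s_=q@[np.sin(yw),-np.cos(yw)]
s=k&(P[...,2]>17)&(P[...,2]<27)&(f>14)&(f<115)&(abs(s_)<80)&(g[...,1]<60)
r=cv2.minAreaRect(P[s][:,:2].astype(np.float32)); B=cv2.boxPoints(r)
th=r[2] if r[2]<45 else r[2]-90
a=np.deg2rad(th); n=np.array([-np.sin(a),np.cos(a)]); t=np.array([np.cos(a),np.sin(a)])
Q=P[s][:,:2]; F=Q@n; S=Q@t
ctr=n*(np.percentile(F,99.8)-44.5)+t*(np.percentile(S,[.2,99.8]).mean())
print('rect',r,'ctr',ctr.round(1),'bay X,Y',np.round(tob(ctr),1),'th',th-6.2, 'tool dist',(ctr-p)@n,(ctr-p)@t)
E
python3 chk.py c1
```

```text
time: 5.0
tool_pos: [610.2, -35.8, 5.1]
tcp_rot: [-3.141, -0.001, 1.82]
contact_force: [0.5, 0.3, 0.9]
grip_width: 69.5
finger_force: 0.0
5.0 [610.2 -35.8   5.1] [-3.141e+00 -1.000e-03  1.820e+00] [0.5 0.3 0.9]
rect ((596.2439575195312, 20.50252914428711), (120.4201431274414, 87.93540954589844), 14.271435737609863) ctr [596.6  19.4] bay X,Y [-112.9  -19.5] th 8.071435737609864 tool dist 56.793800330737255 0.35136385812164145
```

Drive tracked the plan exactly. Second half.

```bash
python3 -m handwheel '[[[0,0,0.7],[0.006,-0.0015,0],0.76],[[0,0,1.5],[0.0119,-0.0029,0],0.76],[[0,0,2.2],[0.0179,-0.0043,0],0.76],[[0,0,2.9],[0.0239,-0.0056,0],0.76],[[0,0,3.6],[0.0299,-0.0068,0],0.76],[[0,0,4.4],[0.0358,-0.0079,0],0.76],[[0,0,5.1],[0.0418,-0.0089,0],0.76],[[0,0,5.8],[0.0477,-0.0099,0],0.76],[[0,0,6.5],[0.0537,-0.0108,0],0.76],[[0,0,7.3],[0.0597,-0.0116,0],0.76],[[0,0,8],[0.0656,-0.0124,0],0.76],[[0,0,8],[0.0656,-0.0124,0],0.76]]'; python3 chk.py c2
```

```text
time: 6.3
tool_pos: [581.9, 24.8, 5.0]
tcp_rot: [-3.141, -0.001, 1.679]
contact_force: [-1.2, -0.1, 0.2]
grip_width: 69.7
finger_force: 0.0
6.3 [581.9  24.8   5. ] [-3.141e+00 -1.000e-03  1.679e+00] [-1.2 -0.1  0.2]
rect ((576.2630615234375, 82.38284301757812), (120.02696990966797, 87.71612548828125), 6.097739219665527) ctr [576.4  81.4] bay X,Y [-49.   -6.2] th -0.10226078033447283 tool dist 56.84439762929606 0.6116028272369592
```

View pics/c2w.png

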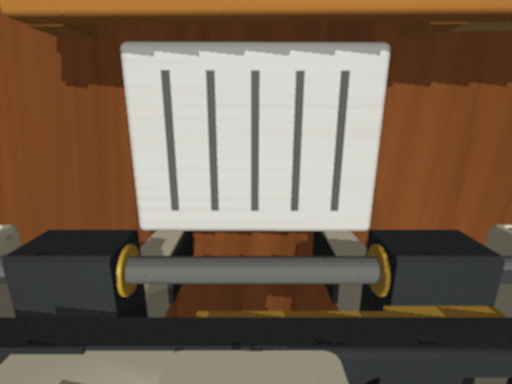

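The drive is square just before the mouth, and the organiser's front edge shows along rows 10–22. I'll enlarge that part to refine the front line and the cheeks.

```bash
python3 - <<'E'
from meas import *; from plan import *
c=load('c2w'); im=c['image'][:90,:,::-1]
cv2.imwrite('pics/cr2.png',cv2.resize(im,(800,422),fx=1,fy=3,interpolation=cv2.INTER_CUBIC))
P,k=cloud(c)
for u in (40,130,256,400,480): print(u,[(v,P[v,u].round(0).tolist()) for v in (2,8,12,16,20,24,28)])
E
```

```text
40 [(2, [494.0, 126.0, 41.0]), (8, [494.0, 124.0, 42.0]), (12, [493.0, 123.0, 41.0]), (16, [493.0, 122.0, 40.0]), (20, [490.0, 121.0, 37.0]), (24, [486.0, 121.0, 30.0]), (28, [481.0, 120.0, 24.0])]
130 [(2, [526.0, 129.0, 42.0]), (8, [526.0, 128.0, 41.0]), (12, [526.0, 126.0, 41.0]), (16, [526.0, 125.0, 40.0]), (20, [523.0, 125.0, 34.0]), (24, [522.0, 125.0, 30.0]), (28, [510.0, 129.0, 1.0])]
256 [(2, [571.0, 135.0, 41.0]), (8, [571.0, 133.0, 41.0]), (12, [572.0, 131.0, 41.0]), (16, [572.0, 130.0, 40.0]), (20, [572.0, 130.0, 35.0]), (24, [571.0, 138.0, -1.0]), (28, [571.0, 136.0, -1.0])]
400 [(2, [623.0, 140.0, 41.0]), (8, [623.0, 138.0, 41.0]), (12, [624.0, 137.0, 40.0]), (16, [625.0, 136.0, 39.0]), (20, [627.0, 137.0, 34.0]), (24, [641.0, 145.0, 0.0]), (28, [641.0, 143.0, 1.0])]
480 [(2, [652.0, 143.0, 41.0]), (8, [652.0, 141.0, 41.0]), (12, [652.0, 140.0, 41.0]), (16, [655.0, 140.0, 38.0]), (20, [659.0, 140.0, 32.0]), (24, [671.0, 145.0, 14.0]), (28, [677.0, 145.0, 7.0])]
```

View pics/cr2.png

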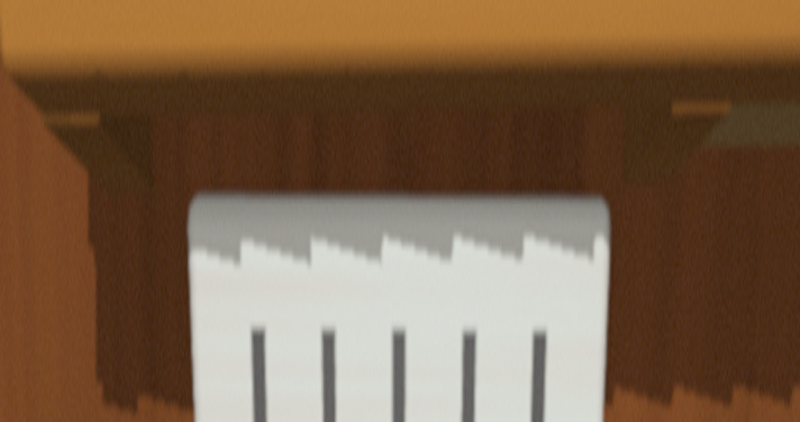

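```bash
python3 - <<'E'
from meas import *; from plan import *
c=load('c2w'); P,k=cloud(c)
for z in (28,):
  for u,v in ((31,25.5),(63,25.5),(430,22.8),(467,22.8)): p=w(c,u,v,z);print(p.round(1),np.round(tob(p[:2]),1))
s=k&(P[...,2]>31)&(P[...,2]<39.5)&(P[...,1]>100); Q=P[s][:,:2].astype(np.float32)
e=cv2.fitLine(Q,cv2.DIST_HUBER,0,.01,.01).ravel(); print(np.rad2deg(np.arctan(e[1]/e[0])),e[3]+(565-e[2])*e[1]/e[0])
t=k&(abs(P[...,2]-41.5)<1.5)&(P[...,1]>100)
# bottom-most top-surface pixel per column
pp=[]
for u in range(10,500,5):
    vs=np.where(t[:40,u])[0]
    if len(vs): pp.append(P[vs.max(),u,:2])
e=cv2.fitLine(np.array(pp,np.float32),cv2.DIST_HUBER,0,.01,.01).ravel(); print(np.rad2deg(np.arctan(e[1]/e[0])),e[3]+(565-e[2])*e[1]/e[0])
E
```

```text
[480.7 120.2  28. ] [-0.1 84.8]
[493.7 121.6  28. ] [-0.2 71.7]
[641.9 138.6  28. ] [  0.7 -77.4]
[656.8 140.2  28. ] [  0.7 -92.4]
6.467666 129.81883
6.4936314 130.02303
```

Front line agrees with the earlier fit (6.4°, y=129.9 at x=565), and the cheeks put the bay centre about 3 mm left of the drive's line. I'll push 84 mm with a 4 mm drift left, then check.

```bash
python3 -m handwheel '[[[0,0,0],[0.007,-0.0004,0],0.76],[[0,0,-0.1],[0.014,-0.0008,0],0.76],[[0,0,-0.1],[0.022,-0.0012,0],0.76],[[0,0,-0.2],[0.030,-0.0016,0],0.76],[[0,0,-0.2],[0.038,-0.002,0],0.76],[[0,0,-0.3],[0.046,-0.0024,0],0.76],[[0,0,-0.3],[0.054,-0.0028,0],0.76],[[0,0,-0.4],[0.062,-0.0032,0],0.76],[[0,0,-0.4],[0.070,-0.0036,0],0.76],[[0,0,-0.4],[0.077,-0.004,0],0.76],[[0,0,-0.4],[0.084,-0.004,0],0.76],[[0,0,-0.4],[0.084,-0.004,0],0.76]]'; python3 chk.py c3; python3 -c "
import cv2;a=cv2.imread('pics/c3w.png')[:260];cv2.imwrite('pics/cr3.png',cv2.resize(a,(800,406),interpolation=cv2.INTER_CUBIC))"
```

```text
time: 7.6
tool_pos: [569.3, 107.9, 5.2]
tcp_rot: [3.141, -0.0, 1.686]
contact_force: [-0.3, 0.1, 0.3]
grip_width: 69.9
finger_force: 0.0
7.6 [569.3 107.9   5.2] [ 3.141 -0.     1.686] [-0.3  0.1  0.3]
rect ((567.9599609375, 122.32511901855469), (115.10892486572266, 0.8833016157150269), 6.613832473754883) ctr [573.   78.6] bay X,Y [-51.5  -2.4] th 0.41383247375488263 tool dist -29.620145857393144 0.2926231241933975
```

View pics/cr3.png

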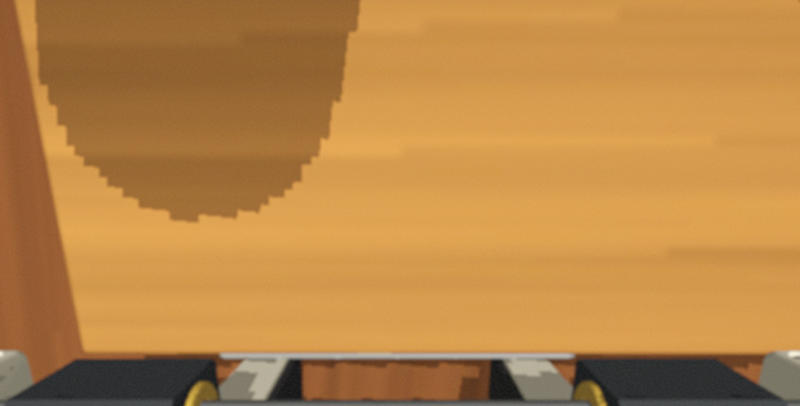

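The near edge is just showing below the board front, about 10.5 mm from flush. I'll push 8 mm, back off 60 mm and measure the remaining gap.

```bash
python3 -m handwheel '[[[0,0,0],[0.003,0,0],0.76],[[0,0,0],[0.006,0,0],0.76],[[0,0,0],[0.008,0,0],0.76],[[0,0,0],[0.008,0,0],0.76],[[0,0,0],[0.003,0,0],0.76],[[0,0,0],[-0.017,0,0],0.76],[[0,0,0],[-0.042,0,0],0.76],[[0,0,0],[-0.052,0,0],0.76],[[0,0,0],[-0.052,0,0],0.76],[[0,0,0],[-0.052,0,0],0.76]]'; python3 - <<'E'
from meas import *
o=get_obs(); print(o['tool_pos'],o['tcp_rot'])
c=snap('wrist','w4'); P,k=cloud(c)
cv2.imwrite('pics/cr4.png',cv2.resize(c['image'][100:250,60:450,::-1],(800,308),interpolation=cv2.INTER_CUBIC))
for u in (150,200,256,300,350):
    print(u,[(v,P[v,u].round(1).tolist()) for v in range(90,170,1) if 3<P[v,u,2]<41][::2])
E
```

```text
time: 8.7
tool_pos: [575.2, 55.6, 5.1]
tcp_rot: [-3.141, -0.0, 1.685]
contact_force: [0.8, 0.8, 0.1]
grip_width: 69.6
finger_force: 0.0
[575.22670478  55.56468523   5.09862722] [-3.14140245e+00 -4.77827350e-04  1.68485426e+00]
150 [(91, [526.4, 130.5, 40.6]), (100, [526.4, 127.2, 40.5]), (103, [526.5, 126.0, 40.7]), (105, [520.1, 124.7, 21.5]), (107, [519.9, 123.8, 20.8]), (109, [519.6, 122.8, 19.9]), (111, [519.8, 122.0, 20.5]), (113, [519.3, 121.0, 18.8])]
200 [(91, [545.8, 132.7, 41.0]), (101, [546.0, 129.0, 40.8]), (105, [544.4, 127.4, 30.7]), (107, [542.7, 126.4, 20.4]), (109, [542.7, 125.5, 20.5]), (111, [542.8, 124.6, 20.4]), (113, [542.6, 123.7, 19.2])]
256 [(91, [567.4, 135.2, 41.0]), (94, [567.6, 134.1, 40.4]), (97, [567.7, 133.1, 39.4]), (102, [567.9, 131.1, 40.7]), (104, [568.0, 130.4, 39.3]), (106, [568.3, 129.8, 20.8]), (108, [568.4, 128.9, 20.7]), (110, [568.5, 128.0, 21.2]), (112, [568.6, 127.1, 18.0])]
300 [(90, [584.5, 137.6, 40.4]), (96, [584.9, 135.4, 39.5]), (102, [585.1, 133.1, 40.8]), (104, [585.5, 132.4, 39.0]), (106, [588.3, 132.0, 21.4]), (108, [588.6, 131.2, 20.3]), (110, [588.6, 130.3, 21.1]), (112, [589.1, 129.4, 18.8])]
350 [(92, [604.1, 139.1, 40.1]), (97, [604.3, 137.2, 40.7]), (102, [604.7, 135.4, 40.5]), (106, [611.1, 134.6, 20.9]), (108, [611.2, 133.8, 21.4]), (110, [611.4, 132.9, 21.1]), (112, [611.7, 132.0, 20.8])]
```

View pics/cr4.png

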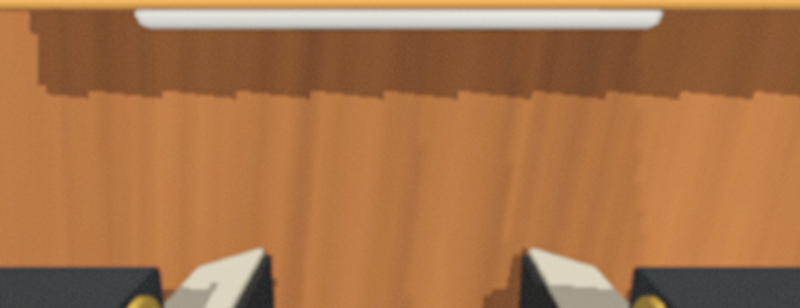

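```bash
python3 - <<'E'
from meas import *; from plan import *
c=load('w4'); G=c['image'][...,2].astype(float)
T=np.linalg.inv(c['camera_from_world']); print('cam',T[:3,3].round())
def sub(col,v0,v1,sgn):
    d=sgn*np.diff(cv2.GaussianBlur(G,(3,3),0)[v0:v1,col]); i=d.argmax()
    if 0<i<len(d)-1: i=i+.5*(d[i-1]-d[i+1])/(d[i-1]-2*d[i]+d[i+1])
    return v0+i+.5
us=range(140,370,6)
for n,a,z in (('near',[(u,sub(u,108,120,-1)) for u in us],19),('front42',[(u,sub(u,99,109,1)) for u in us],42),('front41',[(u,sub(u,99,109,1)) for u in us],39)):
    e=edge(c,a,z); print(n,np.median([v for _,v in a]),np.rad2deg(np.arctan(e[1]/e[0])).round(2),(e[3]+(565-e[2])*e[1]/e[0]).round(2))
for u in (126,383): p=w(c,u,108,21); print(p.round(1),np.round(tob(p[:2]),1))
c=load('c3w')
for u,v in ((54,224),(33,134),(20,80)): p=w(c,u,v,42); print('leftedge',p.round(1),np.round(tob(p[:2]),1))
E
```

```text
cam [567. 129. 162.]
near 113.57062146892656 6.51 125.95
front42 104.14887640449439 6.53 129.98
front41 104.14887640449439 6.53 130.01
[509.  122.1  21. ] [-1.3 56.5]
[626.4 135.5  21. ] [ -0.7 -61.6]
leftedge [480.3 122.2  42. ] [ 1.9 85. ]
leftedge [474.6 160.6  42. ] [40.7 86.5]
leftedge [471.4 180.7  42. ] [61.  87.5]
```

The gap is 4.0 mm, with drive and organiser parallel (6.51° against 6.53°) and the drive centred within about 1 mm. I'll push the last 4 mm and back off again.

```bash
python3 -m handwheel '[[[0,0,0],[0.02,0,0],0.76],[[0,0,0],[0.045,0,0],0.76],[[0,0,0],[0.056,0,0],0.76],[[0,0,0],[0.059,0,0],0.76],[[0,0,0],[0.0605,0,0],0.76],[[0,0,0],[0.0615,0,0],0.76],[[0,0,0],[0.0625,0,0],0.76],[[0,0,0],[0.0635,0,0],0.76],[[0,0,0],[0.064,0,0],0.76],[[0,0,0],[0.064,0,0],0.76],[[0,0,0],[0.064,0,0],0.76],[[0,0,0],[0.055,0,0],0.76]]' && python3 -m handwheel '[[[0,0,0],[-0.02,0,0],0.76],[[0,0,0],[-0.055,0,0],0.76],[[0,0,0],[-0.055,0,0],0.76],[[0,0,0],[-0.055,0,0],0.76]]'; cat > gap.py <<'E'
from meas import *; from plan import *
import sys
o=get_obs(); print(o['time'],o['tool_pos'])
c=snap('wrist',sys.argv[1]); P,k=cloud(c)
cv2.imwrite('pics/%sc.png'%sys.argv[1],cv2.resize(c['image'][60:210,60:450,::-1],(800,308),interpolation=cv2.INTER_CUBIC))
print('cam',np.linalg.inv(c['camera_from_world'])[:3,3].round())
for u in (200,256,300): print(u,[(v,P[v,u].round(1).tolist()) for v in range(92,118)if P[v,u,2]<38 ][:7])
E
python3 gap.py w5
```

```text
time: 9.95
tool_pos: [569.0, 110.5, 5.1]
tcp_rot: [3.141, -0.001, 1.687]
contact_force: [0.1, 0.2, 0.5]
grip_width: 69.7
finger_force: 0.0
time: 10.35
tool_pos: [575.4, 54.4, 5.2]
tcp_rot: [3.142, -0.0, 1.683]
contact_force: [-0.9, 0.3, -0.1]
grip_width: 70.1
finger_force: 0.0
10.35 [575.43902083  54.39278991   5.15813604]
cam [567. 128. 162.]
200 [(102, [545.2, 127.5, 34.2]), (103, [541.6, 127.0, 13.1]), (104, [539.1, 126.4, -1.3]), (105, [539.2, 125.9, -1.0]), (106, [539.1, 125.4, -2.0]), (107, [539.3, 124.9, -1.1]), (108, [539.3, 124.4, -1.1])]
256 [(102, [568.3, 130.1, 33.3]), (103, [568.5, 130.0, 11.3]), (104, [568.7, 129.7, -1.8]), (105, [568.7, 129.2, 0.0]), (106, [568.8, 128.7, -1.2]), (107, [568.8, 128.2, -0.7]), (108, [568.9, 127.7, -1.7])]
300 [(102, [586.6, 132.2, 33.1]), (103, [589.6, 132.4, 13.1]), (104, [591.7, 132.3, -0.3]), (105, [591.8, 131.8, -0.2]), (106, [592.1, 131.4, -1.9]), (107, [592.1, 130.8, -1.0]), (108, [592.1, 130.3, -0.7])]
```

View pics/w5c.png

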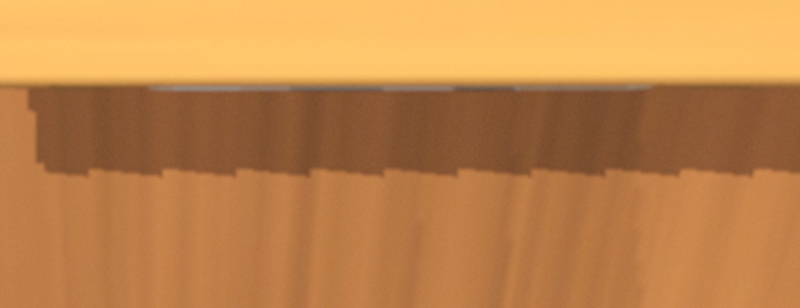

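The picture shows only a sub-pixel sliver of the drive, even across its full width, under the front edge (row ~88 of the crop, cols 150–650). It is flush within about 0.5 mm and square. I'll lift the hand away, check and hand in.

```bash
python3 -m handwheel '[[[0,0,0],[-0.01,0,-0.03],0.76],[[0,0,0],[-0.03,0,-0.07],0.76],[[0,0,0],[-0.05,0,-0.11],0.76],[[0,0,0],[-0.06,0,-0.15],0.76],[[0,0,0],[-0.06,0,-0.15],0.76],[[0,0,0],[-0.06,0,-0.15],0.76]]'; python3 - <<'E'
from plant import close_job
print(close_job())
E
```

```text
time: 11.0
tool_pos: [582.5, -3.7, 156.0]
tcp_rot: [3.14, 0.0, 1.686]
contact_force: [1.1, -0.5, -0.5]
grip_width: 69.8
finger_force: 0.0
the job is handed in; nothing more can be done
None
```

The drive is in the bay, with its near edge flush to within about 0.5 mm and square by the last wrist image; the hand is clear and the job was handed in at 11 s.

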